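# Index the die turret of a shoemaker's eyelet press

### The job

The widest eyelets are to be set next: with the fingertips, push the tabs on the rim of the press's die turret to step it round until the widest die (the one marked with six dots) has clicked home under the ram. Keep off the dies and keep the rest of the arm off the press, do not lift the turret off its spindle, and leave the press lever and the things lying around the press where they are.

Things in the scene. Friction and masses are not known exactly. Their poses are not given: they have to be found in the camera images.
- press: Grey bench press, bolted down. Origin: on the turret's vertical axis at bench height; x points from the turret axis to ram and column, z up. Base plate 14 mm thick, x -110 to 220, y +-75 mm. Column x 126 to 176, y +-23 mm, 219 mm tall. Head x 26 to 176, y +-20, z 165 to 217 mm. A low block, x 86 to 126, y +-13 mm, up to z 40 mm. The turret is open from above except on the ram side.
- turret (a joint): Turret angle (rad), anticlockwise from above, endless both ways; 0 or whole turns = widest die under the ram. Click stops every 60 degrees: at 95 mm from the axis 4 to 5 N leaves a stop; past half way the turret snaps on to the next stop ahead of the finger, short of it it springs back. Starts one to five stops from the wanted one (seldom balanced half way between two).
- widest_die (a point): Centre of the top of the widest die, 50 mm from the turret axis, z 78 mm. Six steel dies, 18 mm tall (z 60 to 78 mm), 10, 13, 16, 19, 22 and 30 mm in diameter, clockwise in this order from above; the 30 mm one (wanted) lies between the 10 and 22 mm ones. One to six white dots on the disc, between die and centre, mark them from narrowest to widest.
- widest_die_tab (a point): On the centre line of the widest die's tab at mid-height, 95 mm from the turret axis, z 53 mm. Six equal radial steel tabs, one outside each die, at the turret angle plus multiples of 60 degrees from the press's x axis; any may be pushed. Each is 10 mm wide (14 mm at its round end), z 44 to 62 mm, 70 to 107 mm from the axis, free below down to the base plate (or low block).
- ram_axis (a point): Point on the ram's vertical axis at die-top height, 50 mm from the turret axis along the press's x, z 78 mm: the widest die's point belongs here. The ram's foot (22 mm wide) hangs at z 112 mm, its guide (34 mm wide) at z 144 to 166 mm under the head.
- turret_lift (a joint): Height (m) by which the turret is lifted on its spindle: 0 seated, at most 0.03. Only its weight (about 1.6 kg) holds it down. The turret is a dark steel disc of radius 70 mm, z 46 to 60 mm; nut at its centre up to z 75 mm.
- dies: The six dies together, carried by the turret; origin on the turret axis at z = 60 mm. Not to be touched.
- press_lever (a joint): Angle (rad) of the press lever, lightly sprung to 0 (sloping up and back), grows as it is pulled forward and down. At rest it runs in the plane y about -36 mm of the press frame from x 55, z 160 mm to x 180, z 405 mm. Leave it alone.
- last: Loose wooden shoe last, 256 mm long, 90 mm wide, 108 mm tall, toe along its x axis; origin under its middle. Leave alone.
- jar: Loose glass jar with steel cap, 64 mm in diameter, 75 mm tall, upright; origin at the centre of its underside. Leave alone.
- hammer: Loose shoemaker's hammer lying on the bench, 240 mm long along its x axis, head at +x (95 mm across), about 26 mm tall; origin under its middle. Leave alone.
- tray: Loose open aluminium tray of brass eyelets, 120 x 80 x 24 mm; origin at the centre of its underside. Leave alone.

How it is judged:
By the outcome, as a careful person would: the job done as asked, in the order asked, and still so for the second after the job is handed in, with the robot touching nothing.
It also fails if it takes over 58 s, if anything falls off the work surface, if the arm or the gripper's body presses on something with over 40 N, if the wrist force passes 120 N, or if a joint passes its speed limit or range.

### The arm

A 6-joint arm with a two-finger parallel gripper is mounted at the origin on the work surface. World frame = base frame: x ahead of the robot, y to its left, z up, the work surface at z = 0. Lengths are in mm, angles in degrees, forces in N, time in s.
With the tool pointing down it reaches from about 275 to 975 mm from the base axis. Payload 8.4 kg.
Tool frame: the origin (TCP) lies at the very end of the fingers, on their centre line; the grasp point (between the pads) lies 19 mm behind it; z points along the fingers, y is the direction in which the jaws open and shut (so a half turn about z gives the same grasp; the last joint's range is limited). The gripper opens to 92 mm and grips with 3 to 60 N. Pads are 20 mm wide; open, the fingers measure 128 mm over their backs; the gripper's body (75 mm by 189 mm) begins 69 mm behind the grasp point.
Start: joints at [70.795, 20.225, 93.587, -0, 66.188, -0.138], TCP at [204.18, 590.71, 214.583] pointing down, gripper open.
Joint ranges: [-150.9, 150.9], [-52.94, 120.26], [3.33, 152.33], [-74.26, 254.26], [0, 154.13], [-172.89, 172.89]. Speed limits (degrees/s): [127.2, 127.2, 159.86, 180, 180, 180].

### API

Orientations are given as [roll, pitch, yaw] about the fixed x, y, z axes, in that order (R = Rz(yaw) Ry(pitch) Rx(roll)).
In Python, from plant import telemetry, imaging, workorder gives the robot as it stands.
- The arm moves only by the tool apply_moves, never from a script. Its argument "steps" is text: rows parted by semicolons, each of 7 numbers parted by spaces: the shift along the tool's x, y, z in mm, then the turn, a rotation vector about the tool's x, y, z in rad, then the finger opening in mm, from 0 to 91.9. A call has 1 to 12 rows; each row is the pose to reach, as a shift and turn from the pose measured when the call began, along the tool's axes at that moment; what a row does not reach only later rows make up. A row lasts 1/10 s, in which the tool goes at most 50 mm and 8.59 degrees, less where a joint would pass 70% of its speed; a pose out of reach is approached as far as the arm can. A call with a gripper value outside its range is refused whole. The fingers move at their own pace and stop on an object; "force" is the grip in N (left out, the last holds). Time passes only in rows, so rows that repeat a pose let the fingers close. It gives the time, the measured TCP pose, the force and the opening at its end, in the units of the state.
- telemetry.sense(): the state, without advancing time (a new reading comes with each control period).
- imaging.camera(name): name is "scene" or "top" or "wrist"; returns a dict with "frame" (480x640x3 uint8, red, green, blue), "K" (3x3 intrinsics, pixels), "rvec" (rotation vector, rad) and "tvec" (3), from world to camera coordinates, as OpenCV has them; the wrist camera has in their place "tool_from_camera" (4x4, takes a point from camera to tool coordinates, whose origin is the TCP and whose axes are the flange's). Camera axes: x right, y down, z forward; pixel columns grow to the right and rows downward; lengths in mm; the calibration is good to about 2 mm. A picture is of the moment at which its call begins: read the wrist's pose just before it. There is no depth.
- workorder.sign_off(): hands the job in, once; it reports no verdict.
The state is a dict: "time_s": time; "qpos": joint angles; "joint_vel": joint speeds; "tau": joint torques, N m; "tool_pos": TCP position; "ee_rot": TCP orientation; "force": force on the tool from outside, world axes, zero at the start; "torque": the same for the moment, N m; "finger_gap": finger opening in mm.
Only numpy, scipy, OpenCV 4.12 (cv2) and the standard library are available. Lean on these libraries where they do the work, as an engineer would, in place of code of your own. Each camera call takes 0.05 s, during which the arm holds its last target. There are 200 camera calls.

## Working session

There is one attempt and no reset: what is moved stays moved. The work goes in short steps, Python scripts to look and compute and a tool call to move; the robot and the scene stay as the last step left them, time stands still between calls to the robot, and variables do not carry over. Pictures are saved under pics/ and viewed, about 8 in all and at most 12, crops included, and the job is handed in when it is done.

Besides the shell and the picture viewer there is one more tool, called in YAML: its name, and indented under it one key for each argument. apply_moves: Moves the arm, as the interface text tells. Its arguments: {"type":"object","properties":{"steps":{"type":"string"},"force":{"type":"number"}},"required":["steps"]}

```bash
mkdir -p pics; ls
python3 - <<'E'
from plant import telemetry, imaging
import cv2,pickle
print(telemetry.sense())
for n in("top","scene"):
    c=imaging.camera(n); pickle.dump(c,open(n+".pkl","wb"))
    cv2.imwrite(f"pics/{n}1.png",c["frame"][:,:,::-1]); print(n,c["K"],c["rvec"],c["tvec"])
E
```

```text
pics
{'time_s': 0.0, 'qpos': array([ 7.07942116e+01,  2.02609791e+01,  9.36290919e+01,  2.17886827e-04,
        6.61897076e+01, -1.38194238e-01]), 'joint_vel': array([ 0.03484978,  0.1068049 ,  0.10208321, -0.07283636, -0.02340672,
        0.00504154]), 'tau': array([-2.64934628e-03, -5.93833888e+01, -3.34220731e+01,  6.94712391e-02,
        2.31162203e-02, -1.33639555e-04]), 'tool_pos': array([204.01572273, 590.22643481, 213.88002593]), 'ee_rot': array([-1.79920222e+02, -3.91639964e-04,  1.60932318e+02]), 'force': array([-0.33813495,  0.16795885,  0.14856388]), 'torque': array([-0.06491532,  0.01544807,  0.00749918]), 'finger_gap': 92.24532587684001}
top [[565.34549559   0.         309.18317365]
 [  0.         565.34549559 238.58780244]
 [  0.           0.           1.        ]] [ 2.20285643 -2.14608723  0.11266727] [   4.7833023   596.70011794 1364.27777807]
scene [[448.86324443   0.         321.51697763]
 [  0.         448.86324443 243.87866853]
 [  0.           0.           1.        ]] [ 1.56198474  1.635423   -0.94879563] [  14.56202555 -171.61348969 1416.01145179]
```

View pics/top1.png

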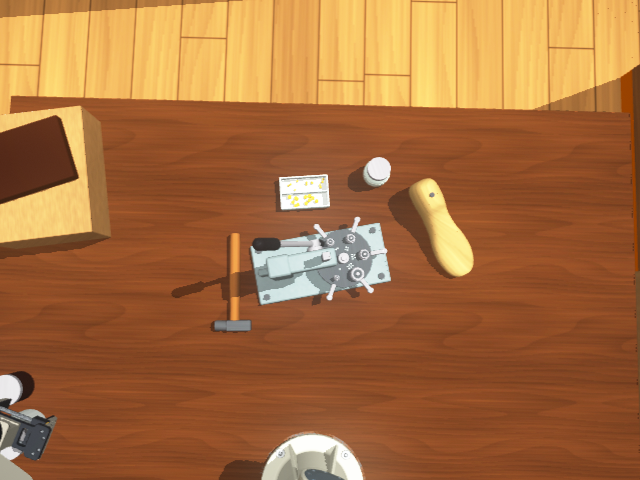

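View pics/scene1.png

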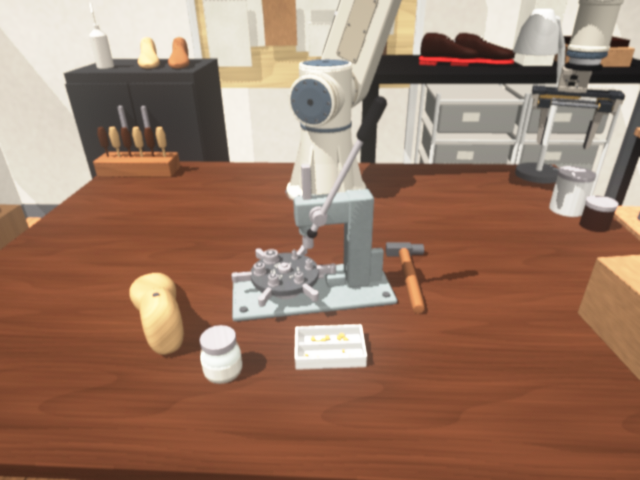

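The top view shows the press at about (320,262), with the turret centre near (344,258) and the column to its left. The jar is at (376,172), the tray at (304,192), the last at (441,228) and the hammer at (235,285). Next I'll find the plate pose and zoom in on the turret.

```bash
cat > h.py <<'E'
import numpy as np,cv2,pickle
def ray(c,uv,z):
    R=cv2.Rodrigues(c["rvec"])[0]; t=np.asarray(c["tvec"]).ravel()
    C=-R.T@t; d=R.T@np.linalg.inv(c["K"])@np.array([*uv,1.]); return C+d*(z-C[2])/d[2]
def proj(c,P): return cv2.projectPoints(np.float64(P).reshape(-1,3),c["rvec"],c["tvec"],c["K"],None)[0].reshape(-1,2)
E
python3 - <<'E'
from h import *
c=pickle.load(open("top.pkl","rb")); f=c["frame"]
hsv=cv2.cvtColor(f,cv2.COLOR_RGB2HSV)
m=((hsv[...,0]>75)&(hsv[...,0]<125)&(hsv[...,1]>15)&(hsv[...,2]>90)).astype(np.uint8)
m[:, :240]=0;m[:,400:]=0;m[:215]=0;m[315:]=0
m=cv2.morphologyEx(m,cv2.MORPH_OPEN,np.ones((2,2)))
pts=cv2.findNonZero(m); r=cv2.minAreaRect(pts); b=cv2.boxPoints(r); print(r,b)
for p in b: print(p,ray(c,p,14)[:2].round(1))
img=cv2.resize(f[215:310,240:400],None,fx=5,fy=5,interpolation=cv2.INTER_CUBIC)
mm=cv2.resize(m[215:310,240:400]*255,None,fx=2,fy=2)
cv2.imwrite("pics/crop1.png",img[:,:,::-1]); cv2.imwrite("pics/m.png",mm)
E
```

```text
((320.7273864746094, 264.23443603515625), (59.524803161621094, 131.31689453125), 79.5625228881836) [[250.76357 246.85934]
 [379.90756 223.06966]
 [390.69122 281.60953]
 [261.5472  305.39923]]
[250.76357 246.85934] [573.3 164.9]
[379.90756 223.06966] [ 641.5 -155.5]
[390.69122 281.60953] [ 496.2 -184.2]
[261.5472  305.39923] [429.6 133.2]
```

View pics/crop1.png

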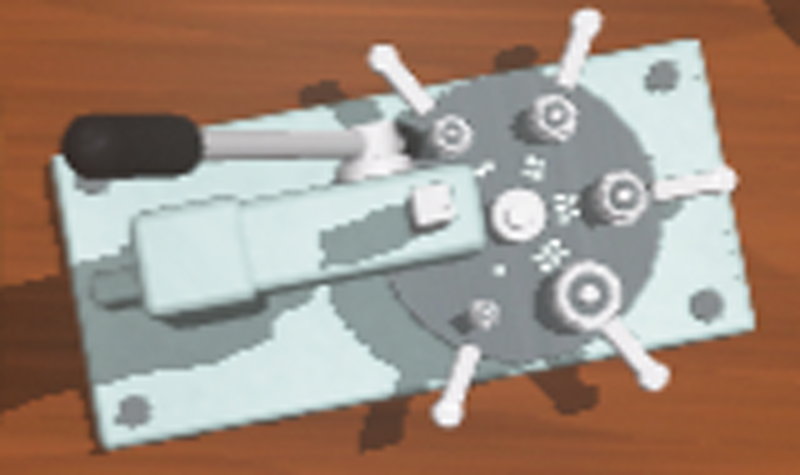

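The crop shows the six-dot, 30 mm die at (587,297), lower right of the nut at (518,215). Its tab tip is at (652,375). Other tab tips are at (735,178), (587,18), (380,55) and (447,412). Next I'll compute the frame and turret angle.

Run:
```python
from h import *
c=pickle.load(open("top.pkl","rb"))
px=lambda p:((p[0]+.5)/5-.5+240,(p[1]+.5)/5-.5+215)
b=np.array([ray(c,px(p),14)[:2] for p in [(697,40),(752,325),(103,450),(55,160)]])
f=(b[0]+b[1])/2;k=(b[2]+b[3])/2;d=(k-f)/np.linalg.norm(k-f)
o=f+110*d;yaw=np.degrees(np.arctan2(d[1],d[0]))
print("len",np.linalg.norm(k-f),np.linalg.norm(b[0]-b[1]),"o",o,"yaw",yaw)
print("nut",ray(c,px((520,215)),75)[:2])
T=[(652,375),(735,178),(587,18),(380,55),(447,412)]
W=np.array([ray(c,px(p),60)[:2] for p in T])
(x,y),r=cv2.fitEllipse(np.float32(W))[0],0
A=np.c_[2*W,np.ones(5)];s=np.linalg.lstsq(A,(W**2).sum(1),rcond=None)[0];print("circle",s[:2],np.sqrt(s[2]+s[0]**2+s[1]**2))
for w in W:
  v=w-s[:2]; print(w.round(1),np.hypot(*v).round(1),(np.degrees(np.arctan2(v[1],v[0]))-yaw)%360)
s2=pickle.load(open("scene.pkl","rb"))
print(proj(s2,[*s[:2],75]))
```

```text
len 326.1755185932405 144.45638039825494 o [548.54167024 -60.29456463] yaw 102.24062287654534
nut [548.67858196 -62.31582867]
circle [550.99996552 -64.28482187] 101.43411172299803
[ 474.7 -128. ] 99.4 117.6125697431558
[ 570.2 -166.5] 104.0 178.4030493441698
[645.9 -93.9] 99.4 240.4629557533645
[625.3   5.8] 102.1 301.11983889919424
[454.6 -30.3] 102.2 58.3618460864172
[[282.02431579 264.55471629]]
```

The widest die is at about +119°, which is the 120° stop, so the turret needs two clockwise steps. I'll push the tab at 120° round to about 80°, twice, from the near side, well clear of the head and lever. Next is a helper that gives tool-frame rows.

```bash
cat >> h.py <<'E'
from scipy.spatial.transform import Rotation as Ro
O=np.array([549,-62.]);YAW=101.8
def pol(r,a,z,yaw): t=np.radians(a+YAW); return (*(O+r*np.array([np.cos(t),np.sin(t)])),z,yaw)
def rows(W):
    from plant import telemetry
    s=telemetry.sense(); p=s["tool_pos"];R=Ro.from_euler("xyz",s["ee_rot"],degrees=True)
    print(round(s["time_s"],2),p.round(1),s["ee_rot"].round(1),s["force"].round(1))
    for w in W:
        w=np.array(w,float);d=R.inv().apply(w[:3]-p);v=(R.inv()*Ro.from_euler("xyz",[180,0,w[3]],degrees=True)).as_rotvec()
        print(np.round(w,1),"->",d.round(1),v.round(3))
E
python3 -c "
from h import *
rows([(131,378,260,135),(330,200,260,105),(380,-60,250,60),(430,-190,220,37),pol(98,150,150,37)])"
```

```text
0.1 [204.  590.3 214. ] [-179.9    0.   160.9] [ 0.7  1.1 -0.6]
[131. 378. 260. 135.] -> [  -0.3 -224.6  -45.8] [-0.001  0.     0.453]
[330. 200. 260. 105.] -> [-246.5 -327.8  -45.6] [-0.001  0.001  0.976]
[380. -60. 250.  60.] -> [-378.7 -557.2  -35.3] [-1.000e-03  1.000e-03  1.762e+00]
[ 430. -190.  220.   37.] -> [-468.5 -663.7   -5.2] [-1.000e-03  1.000e-03  2.163e+00]
[ 518.4 -155.1  150.    37. ] -> [-540.6 -601.7   64.7] [-1.000e-03  1.000e-03  2.163e+00]
```

apply_moves:
  steps: "0 -225 -46 0 0 0.45 0; 0 -225 -46 0 0 0.45 0; 0 -225 -46 0 0 0.45 0; 0 -225 -46 0 0 0.45 0; 0 -225 -46 0 0 0.45 0; -246 -328 -46 0 0 0.97 0; -246 -328 -46 0 0 0.97 0; -246 -328 -46 0 0 0.97 0; -246 -328 -46 0 0 0.97 0; -246 -328 -46 0 0 0.97 0; -246 -328 -46 0 0 0.97 0; -246 -328 -46 0 0 0.97 0"
  force: 20

```text
time_s: 1.3
tool_pos: [330.7, 198.4, 260.2]
ee_rot: [-180.0, 0.1, 105.1]
force: [-0.1, 0.1, 0.0]
finger_gap: 0.3
```

```bash
python3 -c "
from h import *
rows([(380,-60,250,60),(430,-190,220,37),pol(98,150,150,37)])"
```

```text
1.3 [330.7 198.4 260.2] [-1.800e+02  1.000e-01  1.051e+02] [-0.1  0.1  0. ]
[380. -60. 250.  60.] -> [-262.3  -19.8   10.6] [-0.     0.002  0.788]
[ 430. -190.  220.   37.] -> [-400.8   -5.4   40.8] [0.    0.002 1.189]
[ 518.4 -155.1  150.    37. ] -> [-390.1   89.1  110.7] [0.    0.002 1.189]
```

apply_moves:
  steps: "-262 -20 11 0 0 0.79 0; -262 -20 11 0 0 0.79 0; -262 -20 11 0 0 0.79 0; -262 -20 11 0 0 0.79 0; -262 -20 11 0 0 0.79 0; -262 -20 11 0 0 0.79 0; -401 -5 41 0 0 1.19 0; -401 -5 41 0 0 1.19 0; -401 -5 41 0 0 1.19 0; -390 89 111 0 0 1.19 0; -390 89 111 0 0 1.19 0; -390 89 111 0 0 1.19 0"

```text
time_s: 2.5
tool_pos: [519.5, -152.7, 146.8]
ee_rot: [-179.9, 0.1, 37.0]
force: [-0.5, 1.1, 0.0]
finger_gap: 0.3
```

Run:
```python
from h import *
from plant import imaging
rows([pol(98,150,100,37),pol(98,150,49,37)]+[pol(98,a,49,37) for a in (144,138,132,126,120,114,108,102,97,93)])
for n in ("wrist","scene"):
    f=imaging.camera(n)["frame"]
    if n=="scene": f=cv2.resize(f[140:360,200:440],None,fx=2,fy=2,interpolation=cv2.INTER_CUBIC)
    else: f=cv2.resize(f,(480,360)); w=f; continue
f=np.hstack([cv2.resize(w,(400,300)),cv2.resize(f,(400,300))])
cv2.imwrite("pics/a2.png",f[:,:,::-1])
```

```text
2.5 [ 519.5 -152.7  146.8] [-1.799e+02  1.000e-01  3.700e+01] [-0.5  1.1  0. ]
[ 518.4 -155.1  100.    37. ] -> [-2.2  1.4 46.8] [-0.002  0.002 -0.   ]
[ 518.4 -155.1   49.    37. ] -> [-2.1  1.4 97.8] [-0.002  0.002 -0.   ]
[ 508.8 -151.4   49.    37. ] -> [-7.5 -7.3 97.8] [-0.002  0.002 -0.   ]
[ 499.7 -146.7   49.    37. ] -> [-12.  -16.5  97.8] [-0.002  0.002 -0.   ]
[ 491.1 -141.1   49.    37. ] -> [-15.5 -26.2  97.9] [-0.002  0.002 -0.   ]
[ 483.2 -134.6   49.    37. ] -> [-17.9 -36.1  97.9] [-0.002  0.002 -0.   ]
[ 475.9 -127.3   49.    37. ] -> [-19.3 -46.3  97.9] [-0.002  0.002 -0.   ]
[ 469.5 -119.3   49.    37. ] -> [-19.6 -56.5  97.9] [-0.002  0.002 -0.   ]
[ 464.  -110.7   49.    37. ] -> [-18.9 -66.8  97.9] [-0.002  0.002 -0.   ]
[ 459.3 -101.5   49.    37. ] -> [-17.1 -76.9  97.9] [-0.002  0.002 -0.   ]
[456.2 -93.6  49.   37. ] -> [-14.8 -85.1  98. ] [-0.002  0.002 -0.   ]
[454.3 -87.   49.   37. ] -> [-12.4 -91.5  98. ] [-0.002  0.002 -0.   ]
```

View pics/a2.png

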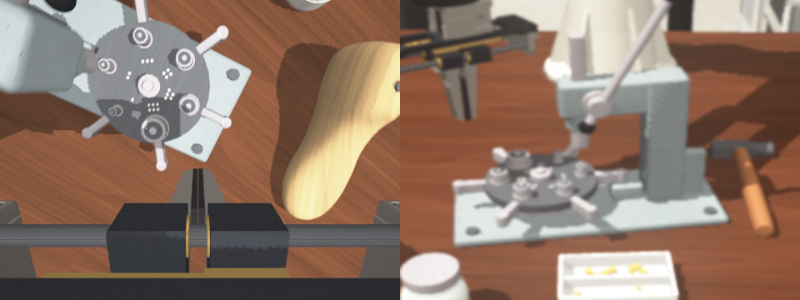

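The left half (wrist view) shows the closed fingertips at (197,170), heading between the widest die's tab at (162,165) and the next tab at (228,122). The right half shows the arm clear of the press. I'll lower here and then push.

apply_moves:
  steps: "-2 1 47 0 0 0 0; -2 1 80 0 0 0 0; -2 1 98 0 0 0 0; -2 1 98 0 0 0 0; -8 -7 98 0 0 0 0; -12 -16 98 0 0 0 0; -14 -21 98 0 0 0 0; -15.5 -26 98 0 0 0 0; -17 -31 98 0 0 0 0; -18 -36 98 0 0 0 0; -19 -41 98 0 0 0 0; -19 -46 98 0 0 0 0"

```text
time_s: 3.8
tool_pos: [477.3, -128.3, 50.9]
ee_rot: [179.9, 0.0, 37.1]
force: [2.9, -2.6, 0.6]
finger_gap: 0.3
```

Run:
```python
from h import *
from plant import imaging
rows([pol(98,a,49,37) for a in (114,108,102,97,93,90,87)])
t=imaging.camera("top");pickle.dump(t,open("t2.pkl","wb"))
w=imaging.camera("wrist")["frame"]
f=np.hstack([cv2.resize(w,(400,300)),cv2.resize(t["frame"][210:315,270:410],(400,300),interpolation=cv2.INTER_CUBIC)])
cv2.imwrite("pics/a3.png",f[:,:,::-1])
```

```text
3.8 [ 477.3 -128.3   50.9] [179.9   0.   37.1] [ 2.9 -2.6  0.6]
[ 469.5 -119.3   49.    37. ] -> [ -0.8 -11.8   1.8] [0.002 0.    0.002]
[ 464.  -110.7   49.    37. ] -> [ -0.  -22.    1.8] [0.002 0.    0.002]
[ 459.3 -101.5   49.    37. ] -> [  1.8 -32.1   1.8] [0.002 0.    0.002]
[456.2 -93.6  49.   37. ] -> [  4.2 -40.4   1.8] [0.002 0.    0.002]
[454.3 -87.   49.   37. ] -> [  6.5 -46.8   1.8] [0.002 0.    0.002]
[453.1 -82.   49.   37. ] -> [  8.6 -51.5   1.8] [0.002 0.    0.002]
[452.2 -77.   49.   37. ] -> [ 10.9 -56.    1.7] [0.002 0.    0.002]
```

View pics/a3.png

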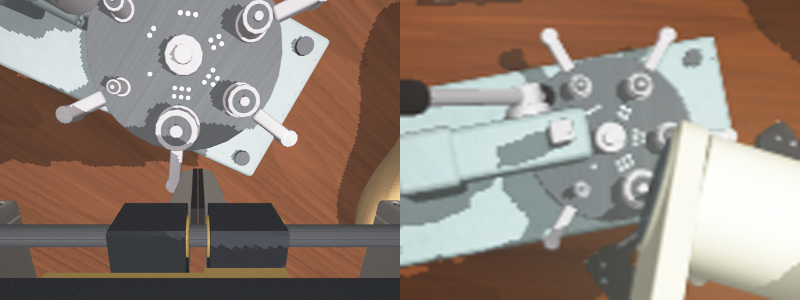

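The left half shows the fingertip in contact with the tab at (173,180), with about 4 N. The turret has begun to turn clockwise. I'll keep pushing past half way, then back off.

apply_moves:
  steps: "-0.5 -6 2 0 0 0 0; -0.5 -12 2 0 0 0 0; 0 -17 2 0 0 0 0; 0.5 -22 2 0 0 0 0; 1.5 -27 2 0 0 0 0; 2.5 -32 2 0 0 0 0; 3.5 -36 2 0 0 0 0; 4.5 -40 2 0 0 0 0; 4.5 -40 2 0 0 0 0; 4.5 -40 2 0 0 0 0"

```text
time_s: 4.9
tool_pos: [455.0, -92.8, 48.5]
ee_rot: [-179.9, 0.1, 37.1]
force: [0.3, -0.7, 0.3]
finger_gap: 0.2
```

Run:
```python
from h import *
from plant import imaging
rows([pol(98,102,49,37),pol(150,102,49,37),pol(165,125,49,37),pol(155,150,49,37),pol(98,150,49,37)])
t=imaging.camera("top")
w=imaging.camera("wrist")["frame"]
f=np.hstack([cv2.resize(w,(400,300)),cv2.resize(t["frame"][210:315,270:410],(400,300),interpolation=cv2.INTER_CUBIC)])
cv2.imwrite("pics/a4.png",f[:,:,::-1])
```

```text
4.9 [455.  -92.8  48.5] [-1.799e+02  1.000e-01  3.710e+01] [ 0.3 -0.7  0.3]
[ 459.3 -101.5   49.    37. ] -> [-1.8  9.6 -0.5] [-0.001  0.002  0.002]
[ 411.8 -122.5   49.    37. ] -> [-52.4  -2.4  -0.4] [-0.001  0.002  0.002]
[ 436.  -182.3   49.    37. ] -> [-69.1  59.9  -0.4] [-0.001  0.002  0.002]
[ 500.6 -209.2   49.    37. ] -> [-34.  120.4  -0.6] [-0.001  0.002  0.002]
[ 518.4 -155.1   49.    37. ] -> [12.9 88.  -0.7] [-0.001  0.002  0.002]
```

View pics/a4.png

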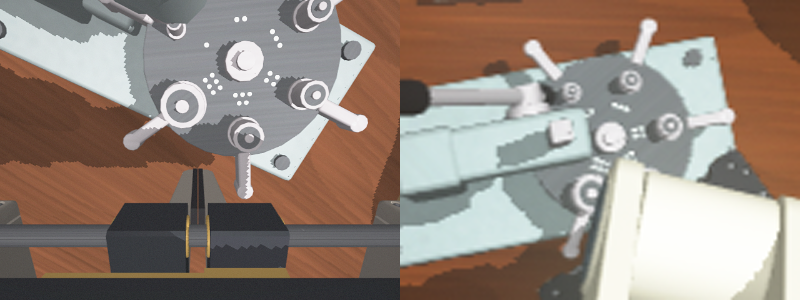

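The turret has clicked on by one step: the widest die is at (183,105) in the left half, and its tab points to about +60°. The next tab, at (244,190), sits behind the finger. The force is about 0. I'll swing out, go round behind that tab and repeat.

apply_moves:
  steps: "-30 2 0 0 0 0 0; -54 0 0 0 0 0 0; -62 30 0 0 0 0 0; -69 60 0 0 0 0 0; -52 90 0 0 0 0 0; -34 120 0 0 0 0 0; -34 120 0 0 0 0 0; -10 104 0 0 0 0 0; 13 88 0 0 0 0 0; 13 88 0 0 0 0 0; 13 88 0 0 0 0 0"

```text
time_s: 6.1
tool_pos: [518.0, -154.9, 48.2]
ee_rot: [-179.9, 0.2, 37.2]
force: [0.6, 0.4, -0.2]
finger_gap: 0.5
```

```bash
python3 -c "
from h import *
rows([pol(98,a,49,37) for a in (144,138,132,126,120,114,108,102,97,93)])"
```

```text
6.1 [ 518.  -154.9   48.2] [-179.9    0.2   37.2] [ 0.6  0.4 -0.2]
[ 508.8 -151.4   49.    37. ] -> [-5.2 -8.3 -0.7] [-0.001  0.003  0.004]
[ 499.7 -146.7   49.    37. ] -> [ -9.6 -17.6  -0.7] [-0.001  0.003  0.004]
[ 491.1 -141.1   49.    37. ] -> [-13.1 -27.3  -0.7] [-0.001  0.003  0.004]
[ 483.2 -134.6   49.    37. ] -> [-15.5 -37.2  -0.7] [-0.001  0.003  0.004]
[ 475.9 -127.3   49.    37. ] -> [-16.8 -47.4  -0.6] [-0.001  0.003  0.004]
[ 469.5 -119.3   49.    37. ] -> [-17.1 -57.6  -0.6] [-0.001  0.003  0.004]
[ 464.  -110.7   49.    37. ] -> [-16.3 -67.9  -0.6] [-0.001  0.003  0.004]
[ 459.3 -101.5   49.    37. ] -> [-14.5 -78.   -0.6] [-0.001  0.003  0.004]
[456.2 -93.6  49.   37. ] -> [-12.1 -86.2  -0.6] [-0.001  0.003  0.004]
[454.3 -87.   49.   37. ] -> [ -9.7 -92.6  -0.6] [-0.001  0.003  0.004]
```

apply_moves:
  steps: "-5 -8 -1 0 0 0 0; -10 -17 -1 0 0 0 0; -13 -27 -1 0 0 0 0; -14.5 -32 -1 0 0 0 0; -15.5 -37 -1 0 0 0 0; -16.5 -42 -1 0 0 0 0; -17 -47 -1 0 0 0 0; -17 -52 -1 0 0 0 0; -17 -57 -1 0 0 0 0; -17 -62 -1 0 0 0 0; -16 -67 -1 0 0 0 0; -15.5 -71 -1 0 0 0 0"

```text
time_s: 7.3
tool_pos: [461.5, -107.0, 49.1]
ee_rot: [-179.8, 0.2, 37.2]
force: [0.1, 0.2, 0.0]
finger_gap: 0.1
```

```bash
python3 -c "
from h import *
rows([pol(98,a,49,37) for a in (102,97)])"
```

```text
7.3 [ 461.5 -107.    49.1] [-179.8    0.2   37.2] [0.1 0.2 0. ]
[ 459.3 -101.5   49.    37. ] -> [ 1.6 -5.6  0.2] [-0.003  0.004  0.004]
[456.2 -93.6  49.   37. ] -> [  3.9 -13.9   0.2] [-0.003  0.004  0.004]
```

The force is zero, so it has probably snapped. I'll move out and up, then check.

apply_moves:
  steps: "-30 2 0 0 0 0 0; -55 2 0 0 0 0 0; -60 2 -50 0 0 0 0; -60 2 -100 0 0 0 0; -60 20 -150 0 0 0 0; -60 70 -150 0 0 0 0; -60 120 -150 0 0 0 0; -70 170 -150 0 0 0 0; -90 210 -150 0 0 0 0; -90 210 -150 0 0 0 0; -90 210 -150 0 0 0 0"

```text
time_s: 8.4
tool_pos: [516.2, -328.3, 197.5]
ee_rot: [-179.6, 0.3, 37.1]
force: [-0.2, 0.3, -1.1]
finger_gap: 0.5
```

Run:
```python
from h import *
from plant import imaging
rows([])
t=imaging.camera("top");pickle.dump(t,open("t5.pkl","wb"))
cv2.imwrite("pics/a5.png",cv2.resize(t["frame"][215:310,240:400],None,fx=5,fy=5,interpolation=cv2.INTER_CUBIC)[:,:,::-1])
a=pickle.load(open("top.pkl","rb"))["frame"].astype(int);d=(abs(t["frame"].astype(int)-a).max(2)>60).astype(np.uint8)
n,_,st,_=cv2.connectedComponentsWithStats(d)
print([list(map(int,s)) for s in st[1:] if s[4]>8])
```

```text
8.4 [ 516.2 -328.3  197.5] [-179.6    0.3   37.1] [-0.2  0.3 -1.1]
[[332, 215, 8, 16, 71], [413, 214, 185, 266, 25908], [352, 217, 9, 13, 63], [313, 222, 17, 16, 125], [370, 229, 6, 6, 16], [360, 233, 9, 5, 26], [347, 234, 10, 15, 68], [327, 237, 10, 9, 47], [291, 247, 17, 7, 83], [344, 246, 5, 5, 16], [360, 249, 14, 11, 64], [382, 248, 6, 5, 20], [351, 254, 5, 6, 15], [348, 262, 6, 7, 23], [346, 263, 18, 19, 116], [366, 269, 15, 10, 65], [68, 271, 348, 209, 18083], [329, 272, 5, 6, 9], [356, 272, 4, 4, 13], [335, 275, 10, 10, 40], [299, 276, 12, 17, 89], [312, 278, 9, 8, 22], [0, 398, 17, 17, 146], [0, 412, 7, 4, 10], [0, 415, 56, 42, 1098], [0, 423, 3, 19, 37], [262, 435, 70, 45, 1287], [335, 451, 41, 29, 418], [233, 452, 15, 28, 52], [290, 454, 55, 26, 612], [255, 457, 12, 4, 15], [534, 457, 8, 23, 37], [0, 461, 33, 19, 441], [401, 471, 6, 2, 9]]
```

View pics/a5.png

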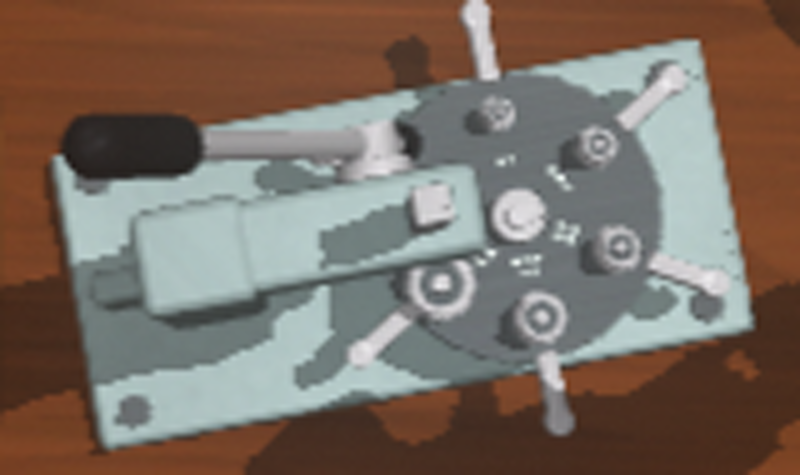

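The widest die's tab tip is at (360,355), roughly half way between stops, so the turret is either still moving or balanced. I'll measure it again.

Run:
```python
from h import *
from plant import imaging
for k in range(2):
    t=imaging.camera("top")
c=pickle.load(open("t5.pkl","rb"))
print(abs(t["frame"][215:310,240:400].astype(int)-c["frame"][215:310,240:400]).max())
px=lambda p:((p[0]+.5)/5-.5+240,(p[1]+.5)/5-.5+215)
for p in [(360,355),(557,420),(718,281),(674,75),(475,8)]:
  v=ray(c,px(p),60)[:2]-O;print(np.hypot(*v).round(1),((np.degrees(np.arctan2(v[1],v[0]))-YAW)%360).round(1))
for p in [(440,283),(540,318),(616,248),(596,147),(498,113)]:
  v=ray(c,px(p),78)[:2]-O;print(np.hypot(*v).round(1),((np.degrees(np.arctan2(v[1],v[0]))-YAW)%360).round(1))
```

```text
40
100.6 31.0
99.1 90.4
101.1 151.8
102.4 211.6
102.9 270.8
50.1 30.5
50.1 90.3
48.3 150.1
48.4 210.8
49.1 271.5
```

The turret is balanced half way at about 30.7°: I stopped the push right on the detent crest, which explains the zero force. It needs a few millimetres more on the tab now at 90°. I'll come back to a point outside the rim and check that it hasn't moved before going in.

```bash
python3 -c "
from h import *
rows([pol(165,150,197,37),pol(165,119,100,37),pol(165,119,49,37)])"
```

```text
8.55 [ 516.7 -327.1  198.5] [-179.7    0.3   37.2] [-0.4  0.3  0.1]
[ 497.5 -218.7  197.    37. ] -> [ 50.3 -97.8   1.7] [-0.005  0.004  0.004]
[ 424.1 -169.8  100.    37. ] -> [  21.9 -180.7   99.3] [-0.005  0.004  0.004]
[ 424.1 -169.8   49.    37. ] -> [  22.1 -180.5  150.3] [-0.005  0.004  0.004]
```

apply_moves:
  steps: "0 -90 0 0 0 0 0; 0 -90 0 0 0 0 0; 22 -181 50 0 0 0 0; 22 -181 100 0 0 0 0; 22 -181 100 0 0 0 0; 22 -181 150 0 0 0 0; 22 -181 150 0 0 0 0; 22 -181 150 0 0 0 0"

```text
time_s: 9.35
tool_pos: [423.2, -168.7, 49.7]
ee_rot: [-179.6, 0.3, 37.3]
force: [-0.2, -0.7, 0.1]
finger_gap: 0.2
```

Run:
```python
from h import *
from plant import imaging
rows([pol(98,119,49,37)]+[pol(98,a,49,37) for a in (113,108,103,98,93,89)])
t=imaging.camera("top")
w=imaging.camera("wrist")["frame"]
f=np.hstack([cv2.resize(w,(400,300)),cv2.resize(t["frame"][210:315,270:410],(400,300),interpolation=cv2.INTER_CUBIC)])
cv2.imwrite("pics/a6.png",f[:,:,::-1])
```

```text
9.35 [ 423.2 -168.7   49.7] [-179.6    0.3   37.3] [-0.2 -0.7  0.1]
[ 474.8 -126.    49.    37. ] -> [66.9 -2.6  0.4] [-0.007  0.006  0.005]
[ 468.5 -117.9   49.    37. ] -> [ 66.9 -12.9   0.5] [-0.007  0.006  0.005]
[ 464.  -110.7   49.    37. ] -> [ 67.6 -21.4   0.5] [-0.007  0.006  0.005]
[ 460.  -103.1   49.    37. ] -> [ 69.1 -29.8   0.6] [-0.007  0.006  0.005]
[456.8 -95.2  49.   37. ] -> [ 71.3 -38.1   0.6] [-0.007  0.006  0.005]
[454.3 -87.   49.   37. ] -> [ 74.2 -46.1   0.6] [-0.007  0.006  0.005]
[452.7 -80.4  49.   37. ] -> [ 77.1 -52.4   0.7] [-0.007  0.006  0.005]
```

View pics/a6.png

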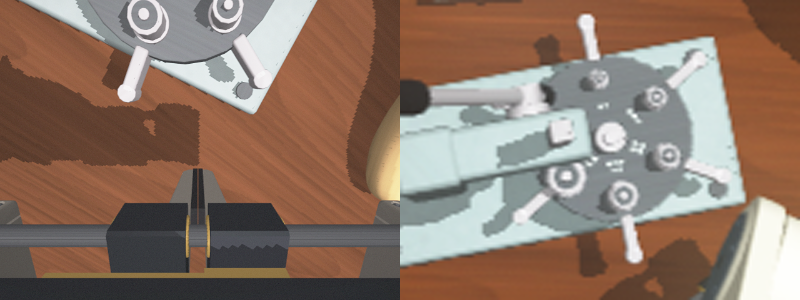

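The turret is still balanced. In the left half the gap between the tabs at (127,92) and (263,80) is centred on the finger at x 197. I'll go in and push well past the crest.

apply_moves:
  steps: "35 -1 0 0 0 0 0; 67 -2 0 0 0 0 0; 67 -6 0 0 0 0 0; 67 -13 0 0 0 0 0; 67.5 -21 0 0 0 0 0; 68.5 -26 0 0 0 0 0; 69.5 -30 0 0 0 0 0; 70.5 -34 0 0 0 0 0; 71.5 -38 0 0 0 0 0; 73 -42 0 0 0 0 0; 74 -46 0 0 0 0 0; 74 -46 0 0 0 0 0"

```text
time_s: 10.65
tool_pos: [456.0, -88.1, 51.3]
ee_rot: [-179.8, 0.2, 37.3]
force: [-0.3, -0.0, -0.4]
finger_gap: 0.8
```

Run:
```python
from h import *
from plant import imaging
rows([])
t=imaging.camera("top")
w=imaging.camera("wrist")["frame"]
f=np.hstack([cv2.resize(w,(400,300)),cv2.resize(t["frame"][210:315,270:410],(400,300),interpolation=cv2.INTER_CUBIC)])
cv2.imwrite("pics/a7.png",f[:,:,::-1])
```

```text
10.65 [456.  -88.1  51.3] [-179.8    0.2   37.3] [-0.3 -0.  -0.4]
```

View pics/a7.png

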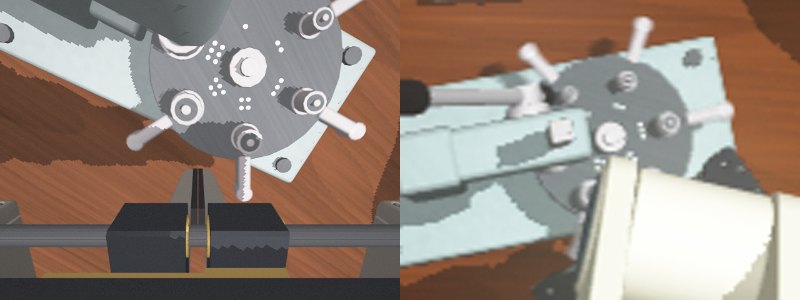

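The turret has snapped on. In the left half the widest die, with six dots beside it, is now under the head at (180,40), and a tab at (244,190) is behind the finger. I'll withdraw outward and up, then check.

apply_moves:
  steps: "-30 2 0 0 0 0 0; -60 2 0 0 0 0 0; -65 2 -50 0 0 0 0; -65 2 -100 0 0 0 0; -65 20 -150 0 0 0 0; -65 70 -150 0 0 0 0; -65 120 -150 0 0 0 0; -75 170 -150 0 0 0 0; -95 210 -150 0 0 0 0; -95 210 -150 0 0 0 0; -95 210 -150 0 0 0 0"

```text
time_s: 11.85
tool_pos: [508.0, -313.9, 200.5]
ee_rot: [-179.8, 0.2, 37.2]
force: [0.8, 0.6, 0.9]
finger_gap: 0.5
```

Run:
```python
from h import *
from plant import imaging
rows([])
t=imaging.camera("top");pickle.dump(t,open("t8.pkl","wb"))
s=imaging.camera("scene")["frame"]
f=np.hstack([cv2.resize(t["frame"][210:315,260:400],(400,300),interpolation=cv2.INTER_CUBIC),cv2.resize(s[160:400,120:440],(400,300),interpolation=cv2.INTER_CUBIC)])
cv2.imwrite("pics/a8.png",f[:,:,::-1])
```

```text
11.85 [ 508.  -313.9  200.5] [-179.8    0.2   37.2] [0.8 0.6 0.9]
```

View pics/a8.png

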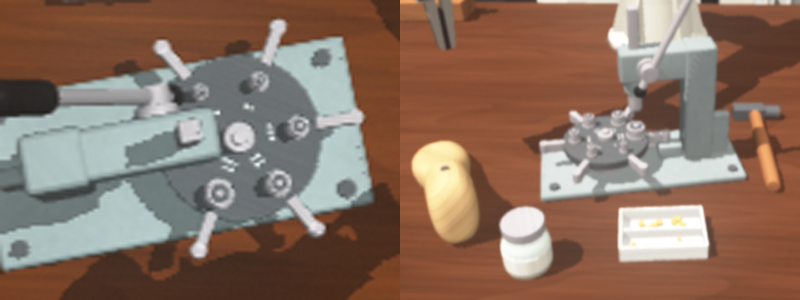

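All six tabs look to be on stops, and the widest die is hidden under the head. I'll check the angles and the loose items by numbers.

Run:
```python
from h import *
c=pickle.load(open("t8.pkl","rb"));a=pickle.load(open("top.pkl","rb"))
k=400/140
for p in [(201,249),(320,230),(358,117),(279,26),(162,47)]:
  v=ray(c,((p[0]+.5)/k-.5+260,(p[1]+.5)/k-.5+210),60)[:2]-O;print(np.hypot(*v).round(1),((np.degrees(np.arctan2(v[1],v[0]))-YAW)%360).round(1))
g=lambda f:cv2.cvtColor(f,cv2.COLOR_RGB2GRAY)
for n,(x0,y0,x1,y1) in dict(tray=(270,165,338,218),jar=(355,150,400,195),last=(402,170,480,282),hammer=(208,228,256,338),lever=(246,232,322,256)).items():
  A=g(a["frame"])[y0:y1,x0:x1];B=g(c["frame"])
  r=cv2.matchTemplate(B[y0-6:y1+6,x0-6:x1+6],A,cv2.TM_CCOEFF_NORMED);_,m,_,l=cv2.minMaxLoc(r);print(n,l[0]-6,l[1]-6,round(m,3))
```

```text
98.3 60.9
103.0 121.0
102.6 179.5
101.0 239.3
99.9 299.5
tray 0 0 0.993
jar 0 0 0.999
last 0 0 0.951
hammer 0 0 0.999
lever 0 0 0.999
```

```bash
python3 -c "
from plant import workorder
print(workorder.sign_off())"
```

```text
the job is handed in; nothing more can be done
None
```

The widest (six-dot) die is under the ram and clicked home. I stepped the turret two stops clockwise, from about +120° to 0°, by pushing the tabs from the open near side with closed fingertips. The job is handed in, at about 12 s of the 58 s allowed.

**Balanced half way:** my second push stopped right on the detent crest, so the turret sat balanced at about 31°. The check picture showed this, so I went back in and pushed that tab on until the turret snapped over.

**Last checks:**
- **Turret:** the five visible tabs measured 60.9, 121.0, 179.5, 239.3 and 299.5°, all within about 1° of a stop. The widest die itself is hidden under the head. Its position follows from the neighbouring dies, and the wrist picture after the snap showed it going under the head.
- **Surroundings:** the tray, jar, last, hammer and lever showed no shift in the top view. The last matched its first picture less closely (0.95, against 0.99 or better for the others), probably because of the arm's shadow.
- **Forces:** the highest reading I saw was about 4 N, but I only had readings at the end of each move. At hand-in the arm was clear of everything.
- **Not measured:** I did not measure turret lift separately; the turret looked seated in the pictures.

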